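Shut the door chime's battery door and tuck its edge under the lip

ROBOT

A 6-joint arm with a two-finger parallel gripper is mounted at the origin on the work surface. World frame = base frame: x ahead of the robot, y to its left, z up, the work surface at z = 0. Lengths are in m, angles in degrees, forces in N, time in s.
With the tool pointing down it reaches from about 0.35 to 0.875 m from the base axis. Payload 4.2 kg.
Tool frame: the origin (TCP) lies between the finger pads; the fingertips stand 17 mm ahead of it and the grasp point (between the pads) lies 2 mm behind it; z points along the fingers, y is the direction in which the jaws open and shut (so a half turn about z gives the same grasp; the last joint's range is limited). The gripper opens to 87 mm and grips with 3 to 60 N. Pads are 19 mm wide; open, the fingers measure 117 mm over their backs; the gripper's body (75 mm by 190 mm) begins 51 mm behind the grasp point.
Start: joints at [79.561, 22.042, 0.453, 0, -68.411, -14.817], TCP at [0.267, 0.565, 0.24] pointing down, gripper open.
Joint ranges: [-179.83, 179.83], [-69.29, 118.12], [-61.27, 80.66], [-181.25, 117.63], [-171.15, -9.14], [-177.46, 177.46]. Speed limits (degrees/s): [159.86, 159.86, 180, 180, 180, 180].

INTERFACE

Orientations are given as a 3x3 rotation matrix whose columns are the frame's x, y, z axes.
In Python, from station import r gives the robot as it stands.
- The arm moves only by the shell command python3 -m creep 'ROWS'. ROWS is JSON, a list of rows, each a list of 7 numbers: the opening, from 0 (shut) to 1 (fully open), then the shift along the tool's x, y, z scaled (see below), then the turn, a rotation vector about the tool's x, y, z scaled (see below). A call has 1 to 5 rows; each row is the pose to reach, as a shift and turn from the pose measured when the call began, along the tool's axes at that moment, turning the shorter way round; what a row does not reach only later rows make up. The controller multiplies each number of a shift by 300 mm and each number of a turn by 180 degrees. A row lasts 1/12 s, in which the tool goes at most 41.7 mm and 7.16 degrees, less where a joint would pass 70% of its speed; a pose out of reach is approached as far as the arm can. A call with a number of a shift or a turn outside -1 to 1 is refused whole. A call with a gripper value outside its range is refused whole. The fingers move at their own pace and stop on an object; the grip force is fixed at half the most. Time passes only in rows, so rows that repeat a pose let the fingers close. It gives the time, the measured TCP pose, the force and the opening at its end, in the units of the state.
- r.sense(): the state, without advancing time (a new reading comes with each control period).
- r.capture(name): name is "side" or "top"; returns the picture (384x512x3 uint8, blue, green, red); there is no depth.
- r.camera_model(name): a dict with "mtx" (3x3 intrinsics, pixels), "R" (3x3) and "t" (3): a world point X has camera coordinates R X + t. Camera axes: x right, y down, z forward; pixel columns grow to the right and rows downward; lengths in m; the calibration is good to about 2 mm. A picture is of the moment at which its call begins. camera_model takes no time and is no camera call.
- r.finish_job(): hands the job in, once; it reports no verdict.
Trained networks look in the newest picture that a camera, given by its name, has taken for a name from the list of things; names that differ only in an ending like _2 or _b are one class to them, and where a whole thing is asked for, a point or a joint stands for the part that bears it (a point fixed in the world has none). Each returns a list of dicts, best first, with "score" (0 to 1); they miss things now and then, are a little off and sometimes report something else, mostly with a low value. They report only what shows in the picture. A call takes as long as a camera call. They do not tell look-alikes from the thing itself.
- r.recognise(camera, target): "rect" ([left, top, right, bottom] as shares, 0 to 1, of the picture: columns of its width, rows of its height, round what is visible of it).
- r.outline_of(camera, target): "pixels" (384x512 bool, what is visible of it) and "rect" ([left, top, right, bottom] as shares, 0 to 1, of the picture: columns of its width, rows of its height, round what is visible of it).
The state is a dict: "time_s": time; "joints": joint angles; "joint_velocities": joint speeds; "effort": joint torques, N m; "tcp_pos": TCP position; "ee_rot": TCP orientation; "wrist_force": force on the tool from outside, world axes, zero at the start; "moment": the same for the moment, N m; "gripper_width": opening from 0.0 (shut) to 1.0 (fully open).
Only numpy, scipy, OpenCV 4.12 (cv2) and the standard library are available. Lean on these libraries where they do the work, as an engineer would, in place of code of your own. Each camera call takes 0.05 s, during which the arm holds its last target.

TASK

The wireless door chime lies face down on the shelf with fresh cells in it and its hinged battery door standing open. With a fingertip, fold the battery door over flat onto the bay, then keep it pressed down and push it along until its free edge is tucked fully home beneath the raised retaining lip at the other side of the bay, so that it stays shut when you let go. Do not lift the chime or shove it about, and leave the other things on the shelf where they are.

Things in the scene. Friction and masses are not known exactly. Their poses are not given: they have to be found in the camera images.
- chime: Door chime, loose, face down, 0.55 to 0.95 kg: off-white case 150 (its x) x 200 (y) x 50 mm high. Origin: centre of the underside; z up; x points from the battery door's hinge to the retaining lip. Case top (rim) at z = 50 mm. Bay opening 99 (x) x 124 mm (y), centred, with four C cells, tops at z = 41 mm. Only the lip and the open door stand above the rim.
- door_fold (a joint): Hinge angle of the grey battery door, rad: 0 = flat over the bay, 1.57 = upright, stop at 2.0 (leaning back away from the lip). Starts at 1.25 to 1.85. A light spring in the stiff hinge holds it there and lifts it again when let go, unless its edge is under the lip; keeping it flat takes about 0.1 N m (2 N near the free edge).
- door_slide (a joint): How far the hinge pin has slid in its slots towards the lip (chime +x), m: starts at 0 to 0.002; stop at 0.012 = fully home, edge 8 mm beneath the lip. It needs about 2 N plus rubbing and stays where left. Fold the door flat first: only with the slide below 0.004 does its edge clear the lip on the way down, else it fouls the lip's top.
- hinge_line (a point): Fixed point of the case: middle of the hinge pin's axis with the slide at 0. In the chime's frame (-44, 0, 48.5) mm; the axis runs along the chime's y. The pin moves from here by door_slide towards +x.
- door_edge (a point): Middle of the door's free edge, on its outer face (on top when shut). The door is a flat plate 3 mm thick, 108 mm wide (y), free edge 76 mm from the hinge axis; when flat its top is at z = 50 mm, flush with the rim. This frame's x points from hinge to free edge, z out of the outer face.
- thumb_ridge (a point): Middle of the top of the thumb ridge on the door's outer face: a bar 4 mm thick along the door, 50 mm wide, 3 mm proud, centred 64 mm from the hinge axis, 12 mm short of the free edge. A fingertip pressed on the plate on the hinge side of it can push the door towards the lip.
- lip_edge (a point): Middle of the lower leading edge of the retaining lip, fixed at (36, 0, 52.2) mm in the chime's frame: an off-white plate 90 mm wide (y), 3.5 mm thick, overhanging the bay 2.2 mm clear of the flat door's top; its own top at z = 55.7 mm. With the door flat and the slide at 0 the free edge is 4 mm short of it.
- kettlebell: Pink kettlebell, 4 kg, 136 mm across, 197 mm high, standing; origin under its centre. Leave alone.
- carabiner: Chrome carabiner lying flat, 90 x 54 x 9 mm. Leave alone.
- grip_trainer: Blue hard-plastic grip trainer lying flat, 150 x 106 x 26 mm. Leave alone.
- tumbler: Glass tumbler, 76 mm across the rim, 105 mm high, standing. Leave alone.
- bell_push: Off-white bell push unit, 40 x 70 x 22 mm, lying flat. Leave alone.
- spent_cell0: Spent C cell standing upright, 26 mm across, 50 mm high. Leave alone.
- spent_cell1: The other spent C cell, likewise. Leave alone.
- key_box: Grey steel key box, door latched shut, fixed, 80 x 200 x 250 mm high, on the left side of the shelf; origin under its centre, its x is the 80 mm depth, its door looks along -x.
Not all that is in view belongs to the job. What is shaped like the chime but blue or purple is not meant.

How it is judged:
By the outcome, as a careful person would: the job done as asked, in the order asked, and still so for the second after the job is handed in, with the robot touching nothing.
It also fails if it takes over 35 s, if anything falls off the work surface, if the arm or the gripper's body presses on something with over 40 N, if the wrist force passes 120 N, or if a joint passes its speed limit or range.

## Working session

There is one attempt and no reset: what is moved stays moved. The work goes in short steps, Python scripts to look and compute and a shell command to move; the robot and the scene stay as the last step left them, time stands still between calls to the robot, and variables do not carry over. Pictures are saved under pics/ and viewed, and the job is handed in when it is done.

```bash
ls; mkdir -p pics
python3 - <<'E'
from station import r
import cv2
s=r.sense(); print({k:s[k] for k in s if k in('time_s','tcp_pos','ee_rot','wrist_force','gripper_width')})
for n in('side','top'):
    im=r.capture(n); cv2.imwrite(f'pics/{n}0.png',im)
    print(n,r.camera_model(n))
    for t in('chime','door_fold','lip_edge'):
        for d in r.outline_of(n,t)[:3]: print(n,t,round(d['score'],2),[round(a*b) for a,b in zip(d['rect'],(512,384,512,384))],d['pixels'].sum())
E
```

```text
pics
{'time_s': 0.0, 'tcp_pos': array([0.26638599, 0.5647422 , 0.238464  ]), 'ee_rot': array([[ 9.04336333e-01, -4.26819715e-01, -8.53565398e-04],
       [-4.26820559e-01, -9.04334096e-01, -2.01308037e-03],
       [ 8.73140966e-05,  2.18482098e-03, -9.99997609e-01]]), 'wrist_force': array([-0.40021203,  0.30764731,  0.19076384]), 'gripper_width': 0.9998156979345131}
side {'mtx': array([[455.9691768 ,   0.        , 252.67946674],
       [  0.        , 455.9691768 , 197.86722117],
       [  0.        ,   0.        ,   1.        ]]), 'R': array([[-0.68321216, -0.73020717,  0.00431648],
       [-0.37379641,  0.34464922, -0.86109997],
       [ 0.6272937 , -0.58992746, -0.50841735]]), 't': array([0.33492894, 0.21003462, 1.11620553])}
side chime 0.72 [186, 263, 296, 354] 5929
side chime 0.59 [278, 183, 355, 234] 2718
side chime 0.56 [208, 154, 263, 207] 2057
side door_fold 0.84 [297, 190, 340, 212] 445
side door_fold 0.49 [249, 150, 250, 185] 119
side lip_edge 0.93 [281, 184, 356, 235] 2634
side lip_edge 0.84 [187, 261, 295, 357] 5882
side lip_edge 0.76 [211, 150, 263, 203] 2071
top {'mtx': array([[451.10160212,   0.        , 263.77360004],
       [  0.        , 451.10160212, 191.19819422],
       [  0.        ,   0.        ,   1.        ]]), 'R': array([[ 0.02954494, -0.99956007,  0.0026021 ],
       [-0.9902464 , -0.02962405, -0.13614144],
       [ 0.13615863,  0.00144557, -0.99068599]]), 't': array([0.02193585, 0.42662352, 1.67282664])}
top chime 0.96 [251, 117, 318, 176] 2181
top chime 0.96 [155, 235, 212, 282] 2309
top chime 0.82 [269, 191, 330, 252] 2274
top door_fold 0.79 [287, 202, 316, 235] 617
top door_fold 0.75 [166, 249, 195, 270] 574
top door_fold 0.7 [282, 144, 304, 158] 132
top lip_edge 0.94 [272, 186, 330, 253] 2170
top lip_edge 0.66 [151, 236, 213, 282] 2364
top lip_edge 0.65 [252, 114, 317, 174] 2137
```

View pics/side0.png

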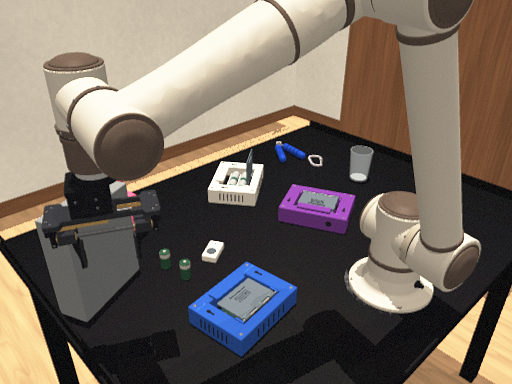

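View pics/top0.png

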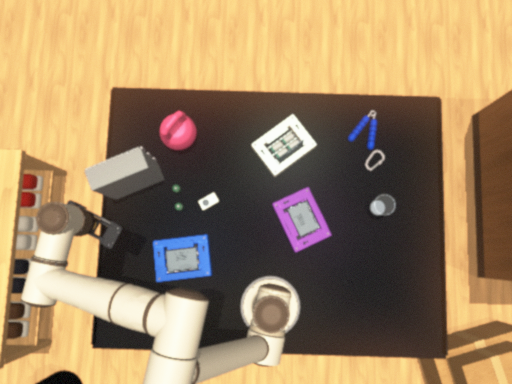

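Run:
```python
import cv2,numpy as np
a=cv2.imread('pics/side0.png')[130:250,190:370];b=cv2.imread('pics/top0.png')[100:200,230:340]
a=cv2.resize(a,None,fx=4,fy=4,interpolation=3)
b=cv2.resize(b,None,fx=5,fy=5,interpolation=3)
cv2.imwrite('pics/side0c.png',a);cv2.imwrite('pics/top0c.png',b)
```

```text
(no output)
```

View pics/side0c.png

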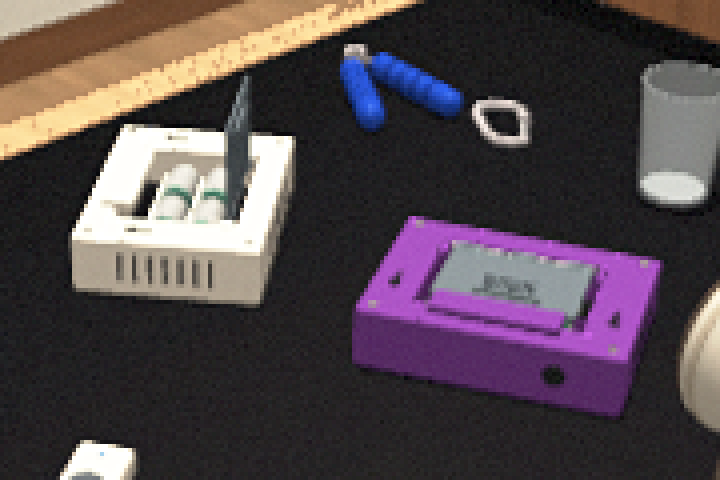

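View pics/top0c.png

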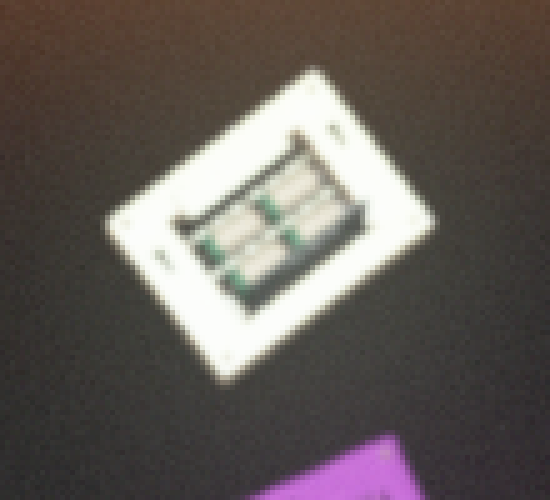

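The candidates are the off-white chime (side 236,183; top 284,145), the purple one (side 316,208) and the blue one (side 242,308). Only the off-white one has cells showing and its grey door upright, at about (249,165) in the side view, so that is the chime meant. The enlarged crop confirms it. Next I'll fit its pose in both views.

```bash
cat > h.py <<'E'
import numpy as np,cv2
from station import r
from scipy.optimize import minimize
def proj(n,P):
    m=r.camera_model(n); c=np.atleast_2d(P)@m['R'].T+m['t']; u=c@m['mtx'].T; return u[:,:2]/u[:,2:]
def T(p,P):
    c,s=np.cos(p[2]),np.sin(p[2]); R=np.array([[c,-s,0],[s,c,0],[0,0,1]]); return np.atleast_2d(P)@R.T+[p[0],p[1],p[3] if len(p)>3 else 0]
BOX=np.array([[a*.075,b*.1,c] for a in(-1,1) for b in(-1,1) for c in(0,.05)])
def door(th,sl,y=0,u=.076,w=.0015):
    # point at distance u from hinge along door, w along outer normal
    return np.array([-.044+sl+u*np.cos(th)-w*np.sin(th),y,.0485+u*np.sin(th)+w*np.cos(th)])
E
cat > fit.py <<'E'
from h import *
import sys
ims={n:cv2.imread(f'pics/{n}0.png') for n in('side','top')}
masks={}
S=8
for n,box in(('side',(200,145,275,215)),('top',(245,105,325,185))):
    m=np.zeros((384,512),np.uint8)
    for d in r.outline_of(n,'chime') if r.capture(n) is not None else []:
        q=d['rect'];cx=(q[0]+q[2])*256;cy=(q[1]+q[3])*192
        if box[0]<cx<box[2] and box[1]<cy<box[3]: m=d['pixels'].astype(np.uint8);print(n,d['score'],m.sum());break
    g=ims[n].astype(int); w=((g.min(2)>95)).astype(np.uint8)
    k=np.zeros_like(w);k[box[1]:box[3],box[0]:box[2]]=1
    w*=k
    l,lab,st,_=cv2.connectedComponentsWithStats(w); i=1+np.argmax(st[1:,4]); w=(lab==i).astype(np.uint8)
    cs,_=cv2.findContours(w,0,2); masks[n]=cv2.convexHull(max(cs,key=cv2.contourArea)).reshape(-1,2) if n=='top' else None
    W=np.zeros_like(w);cv2.drawContours(W,cs,-1,1,-1); masks[n]=W; print(n,'white',W.sum())
def rend(n,p):
    h=cv2.convexHull(proj(n,T(p,BOX)).astype(np.float32)).reshape(-1,2)
    a=np.zeros((384*S,512*S),np.uint8);cv2.fillPoly(a,[np.round((h+.5)*S).astype(int)],255)
    return cv2.resize(a,(512,384),interpolation=cv2.INTER_AREA)/255.
def iou(n,p):
    a=rend(n,p);m=masks[n]; return np.minimum(a,m).sum()/np.maximum(a,m).sum()
m=r.camera_model('top')
M=cv2.moments(masks['top'],True);uv=[M['m10']/M['m00'],M['m01']/M['m00'],1]
d=m['R'].T@np.linalg.inv(m['mtx'])@uv;o=-m['R'].T@m['t'];c=o+d*(.05-o[2])/d[2];print(c)
for use in(('top',),('side',),('top','side')):
  best=None
  for y0 in np.radians([20,40,60]):
    f=lambda p:-sum(iou(n,[p[0],p[1],p[2],0]) for n in use)
    x0=np.array([c[0],c[1],y0])
    s=minimize(f,x0,method='Nelder-Mead',options=dict(initial_simplex=np.array([x0]+[x0+e for e in np.diag([.02,.02,.2])]),maxiter=150))
    if best is None or s.fun<best.fun:best=s
  print(use,best.x[:2].round(4),np.degrees(best.x[2]).round(2),best.fun)
p=best.x
f=lambda p:-sum(iou(n,p) for n in use)
s=minimize(f,[*p,0.001],method='Nelder-Mead');print('free z',s.x,s.fun)
np.save('pose.npy',[*p,0])
E
python3 fit.py
```

```text
side 0.96 2102
side white 1938
top 0.7 2142
top white 2274
[ 0.60355367 -0.03472267  0.05      ]
('top',) [ 0.6088 -0.035 ] 38.57 -0.9676150032460766
('side',) [ 0.6105 -0.0386] 38.89 -0.909053148376136
('top', 'side') [ 0.609  -0.0358] 38.96 -1.8668629383123494
free z [ 0.6089389  -0.0359142   0.67354109  0.00103941] -1.8706068640007185
```

```bash
cat > ov.py <<'E'
from h import *
import sys
def ov(tag,p,th,sl,caps=True):
    for n,b,S in(('side',(195,140,275,212),9),('top',(245,108,325,182),8)):
        im=cv2.imread(f'pics/{n}{tag}.png')[b[1]:b[3],b[0]:b[2]]
        im=cv2.resize(im,None,fx=S,fy=S,interpolation=3)
        def pl(P,col,cl=True):
            q=((proj(n,T(p,P))+.5-b[:2])*S).round().astype(int);cv2.polylines(im,[q],cl,col,1)
        pl([[-.075,-.1,.05],[.075,-.1,.05],[.075,.1,.05],[-.075,.1,.05]],(0,0,255))
        pl([[-.0495,-.062,.05],[.0495,-.062,.05],[.0495,.062,.05],[-.0495,.062,.05]],(255,0,0))
        pl([[.036,-.045,.0557],[.036,.045,.0557]],(0,200,0),False)
        pl([door(th,sl,-.054,0),door(th,sl,.054,0),door(th,sl,.054),door(th,sl,-.054)],(255,0,255))
        cv2.imwrite(f'pics/{n}{tag}_ov.png',im)
if __name__=='__main__':
    ov(sys.argv[1],np.load('pose.npy'),float(sys.argv[2]),float(sys.argv[3]))
E
python3 ov.py 0 1.6 0.001
```

```text
(no output)
```

View pics/side0_ov.png

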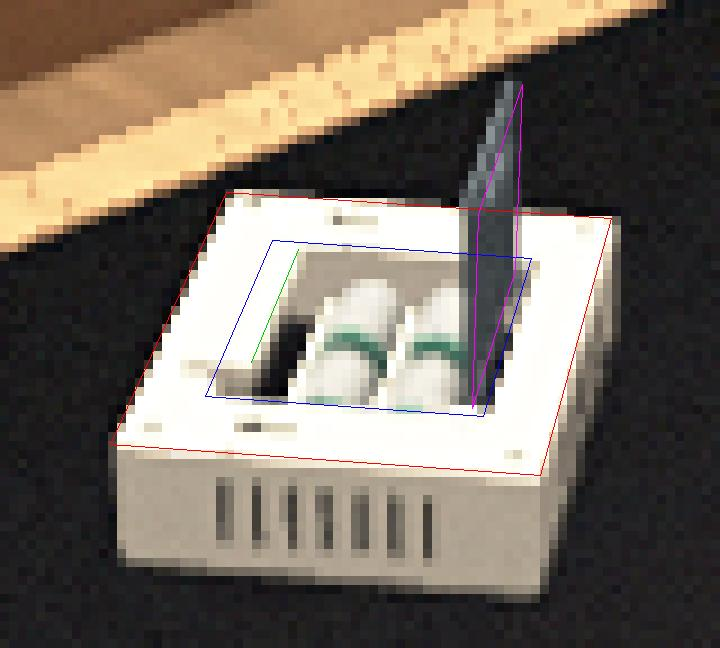

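View pics/top0_ov.png

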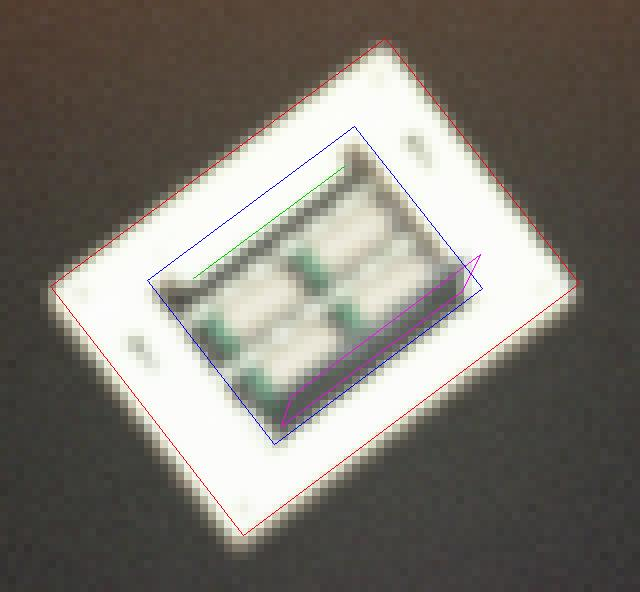

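The overlays show the pose fits to about 2 mm (rim corners at side 116,445 / 541,475 enlarged). The door is on the robot side, leaning slightly towards the lip at roughly 1.45 rad. I'll move off, away from the key box, and close the fingers.

```bash
cat >> h.py <<'E'
def plan(cx,cy,tipz,yawoff=np.pi):
    "fingertip-centre target in chime frame -> shift/turn units"
    p=np.load('pose.npy'); s=r.sense()
    tgt=T(p,[cx,cy,tipz+.017])[0]; Rm=np.array(s['ee_rot']); d=Rm.T@(tgt-s['tcp_pos'])
    a=p[2]+yawoff; x=np.array([np.cos(a),np.sin(a),0]);z=np.array([0,0,-1.]);Rt=np.c_[x,np.cross(z,x),z]
    rv=cv2.Rodrigues(Rm.T@Rt)[0].ravel()
    print('t',round(s['time_s'],2),'shift',(d/.3).round(4),'turn',(rv/np.pi).round(4))
def where():
    p=np.load('pose.npy'); s=r.sense(); c,n=np.cos(p[2]),np.sin(p[2]); q=np.array(s['tcp_pos'])+np.array(s['ee_rot'])[:,2]*.017-[p[0],p[1],0]
    f=np.array(s['wrist_force']); 
    rot=lambda v:np.array([c*v[0]+n*v[1],-n*v[0]+c*v[1],v[2]])
    print('t',round(s['time_s'],2),'tip chime mm',(rot(q)*1000).round(1),'F chime',rot(f).round(2),'w',round(s['gripper_width'],3))
E
python3 -m creep '[[0,0.496,0.503,-0.1,0,0,0],[0,0.496,0.503,-0.1,0,0,0],[0,0.496,0.503,-0.1,0,0,0],[0,0.496,0.503,-0.1,0,0,0],[0,0.496,0.503,-0.1,0,0,0]]'
python3 -c "
from h import *
where();plan(-.095,0,.22)"
```

```text
time_s: 1.02
tcp_pos: [0.3352, 0.3688, 0.2691]
ee_rot: [[0.905, -0.426, 0.0], [-0.426, -0.905, 0.0], [0.0, -0.0, -1.0]]
wrist_force: [1.2, 0.2, 0.6]
gripper_width: 0.708
t 1.02 tip chime mm [ 41.5 486.8 252.1] F chime [ 1.04 -0.56  0.58] w 0.708
t 1.02 shift [1.2624 1.1164 0.1068] turn [-1.000e-04  1.000e-04  6.435e-01]
```

```bash
for t in 1.3 1.4 1.5; do python3 ov.py 0 $t 0.001; python3 -c "
import cv2;cv2.imwrite('pics/d$t.png',cv2.imread('pics/side0_ov.png')[40:460,380:640])"; done; python3 -c "
import cv2;cv2.imwrite('pics/dcmp.png',cv2.hconcat([cv2.imread(f'pics/d{t}.png') for t in('1.3','1.4','1.5')]))"
```

```text
(no output)
```

View pics/dcmp.png

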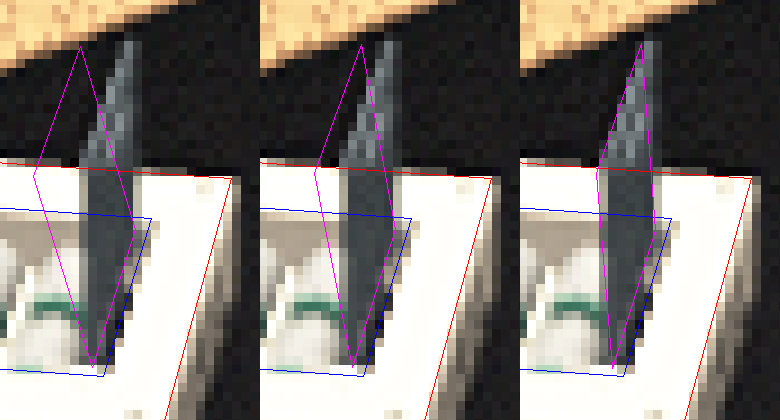

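The door sits at about 1.53 rad, judging by where its tip edges fall in the overlay. Next I'll travel over to the hinge side.

```bash
python3 -m creep '[[0,0.98,0.87,0.08,0,0,0.64],[0,0.98,0.87,0.08,0,0,0.64],[0,0.98,0.87,0.08,0,0,0.64],[0,0.98,0.87,0.08,0,0,0.64],[0,0.98,0.87,0.08,0,0,0.64]]'
python3 -c "
from h import *
where();plan(-.095,0,.22)"
```

```text
time_s: 1.43
tcp_pos: [0.4168, 0.1775, 0.2567]
ee_rot: [[0.479, -0.878, 0.001], [-0.878, -0.479, 0.001], [-0.0, -0.001, -1.0]]
wrist_force: [-0.2, 0.5, 0.5]
gripper_width: 0.332
t 1.43 tip chime mm [-15.3 286.7 239.7] F chime [0.11 0.5  0.52] w 0.332
t 1.43 shift [0.9878 0.0899 0.0653] turn [-3.000e-04  4.000e-04  4.426e-01]
```

```bash
python3 -m creep '[[0,0.98,0.09,0.06,0,0,0.44],[0,0.98,0.09,0.06,0,0,0.44],[0,0.98,0.09,0.06,0,0,0.44],[0,0.98,0.09,0.06,0,0,0.44],[0,0.98,0.09,0.06,0,0,0.44]]'
python3 -c "
from h import *
where();plan(-.095,0,.13)"
```

```text
time_s: 1.85
tcp_pos: [0.4992, -0.0138, 0.2443]
ee_rot: [[-0.126, -0.992, 0.001], [-0.992, 0.126, 0.001], [-0.001, -0.001, -1.0]]
wrist_force: [0.9, 0.3, 1.1]
gripper_width: 0.018
t 1.85 tip chime mm [-71.5  86.2 227.3] F chime [ 0.92 -0.31  1.1 ] w 0.018
t 1.85 shift [ 0.2558 -0.1526  0.3241] turn [-0.0003  0.0005  0.2434]
```

```bash
python3 -m creep '[[0,0.256,-0.153,0.1,0,0,0.243],[0,0.256,-0.153,0.1,0,0,0.243],[0,0.256,-0.153,0.2,0,0,0.243],[0,0.256,-0.153,0.3,0,0,0.243],[0,0.256,-0.153,0.324,0,0,0.243]]'
python3 -c "
from h import *
where();plan(-.095,0,.13)"
```

```text
time_s: 2.27
tcp_pos: [0.5322, -0.097, 0.1418]
ee_rot: [[-0.686, -0.728, -0.008], [-0.728, 0.686, 0.002], [0.004, 0.007, -1.0]]
wrist_force: [-0.1, -0.3, 0.2]
gripper_width: 0.007
t 2.27 tip chime mm [-98.2   0.9 124.8] F chime [-0.32 -0.19  0.24] w 0.007
t 2.27 shift [-0.01   -0.0038 -0.0173] turn [ 0.0021 -0.0015  0.0431]
```

```bash
python3 -c "
from h import *
plan(-.075,0,.106)"
python3 -m creep '[[0,-0.075,-0.01,0.063,0,0,0.043],[0,-0.075,-0.01,0.063,0,0,0.043],[0,-0.075,-0.01,0.063,0,0,0.043],[0,-0.075,-0.01,0.063,0,0,0.043]]'
python3 - <<'E'
from h import *
where();plan(-.075,0,.106)
for n,b,S in(('side',(195,110,285,212),5),('top',(245,108,345,192),6)):
    im=r.capture(n);cv2.imwrite(f'pics/{n}1.png',im)
    im=cv2.resize(im[b[1]:b[3],b[0]:b[2]],None,fx=S,fy=S,interpolation=3);cv2.imwrite(f'pics/{n}1c.png',im)
E
```

```text
t 2.27 shift [-0.0764 -0.0133  0.0624] turn [ 0.0021 -0.0015  0.0431]
time_s: 2.6
tcp_pos: [0.5499, -0.0826, 0.1233]
ee_rot: [[-0.776, -0.631, -0.007], [-0.631, 0.776, 0.001], [0.005, 0.006, -1.0]]
wrist_force: [0.3, -0.6, 0.4]
gripper_width: 0.008
t 2.6 tip chime mm [-75.5   0.8 106.3] F chime [-0.15 -0.63  0.36] w 0.008
t 2.6 shift [-0.0012 -0.0025  0.0011] turn [ 0.0019 -0.0016  0.0008]
```

View pics/side1c.png

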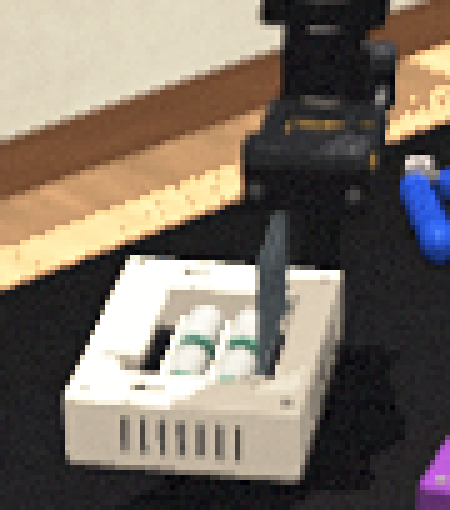

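View pics/top1c.png

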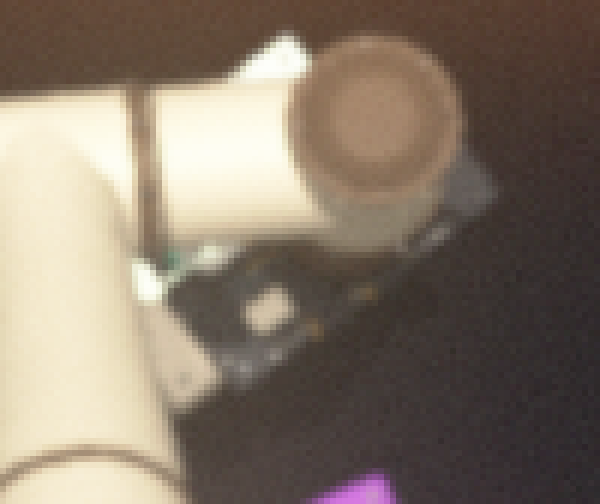

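```bash
python3 -m creep '[[0,-0.052,-0.002,0,0,0,0],[0,-0.078,-0.002,0.003,0,0,0],[0,-0.102,-0.002,0.004,0,0,0],[0,-0.118,-0.002,0.008,0,0,0],[0,-0.138,-0.002,0.014,0,0,0]]'
python3 - <<'E'
from h import *
where()
for n,b,S in(('side',(195,110,285,212),5),):
    im=r.capture(n);cv2.imwrite(f'pics/{n}2.png',im)
    im=cv2.resize(im[b[1]:b[3],b[0]:b[2]],None,fx=S,fy=S,interpolation=3);cv2.imwrite(f'pics/{n}2c.png',im)
E
```

```text
time_s: 3.12
tcp_pos: [0.5827, -0.0569, 0.1201]
ee_rot: [[-0.776, -0.63, -0.005], [-0.63, 0.776, 0.002], [0.003, 0.005, -1.0]]
wrist_force: [-0.7, -0.3, 0.5]
gripper_width: 0.007
t 3.12 tip chime mm [-33.8   0.3 103.1] F chime [-0.68  0.2   0.49] w 0.007
```

View pics/side2c.png

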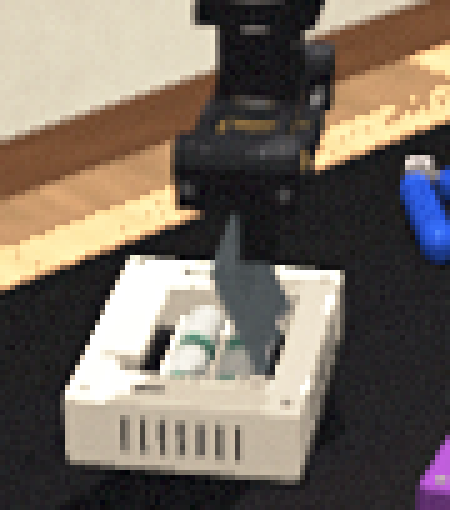

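The door is following the finger: its tip is at (235,215) in the crop and the case hasn't moved. I'll carry on along the arc.

```bash
python3 -m creep '[[0,-0.025,-0.001,0.015,0,0,0],[0,-0.049,-0.001,0.03,0,0,0],[0,-0.07,-0.001,0.049,0,0,0],[0,-0.088,-0.001,0.071,0,0,0],[0,-0.103,-0.001,0.095,0,0,0]]'
python3 - <<'E'
from h import *
where()
for n,b,S in(('side',(195,110,285,212),5),):
    im=r.capture(n);cv2.imwrite(f'pics/{n}3.png',im)
    im=cv2.resize(im[b[1]:b[3],b[0]:b[2]],None,fx=S,fy=S,interpolation=3);cv2.imwrite(f'pics/{n}3c.png',im)
E
```

```text
time_s: 3.58
tcp_pos: [0.6078, -0.0367, 0.0899]
ee_rot: [[-0.776, -0.631, -0.006], [-0.631, 0.776, 0.002], [0.004, 0.005, -1.0]]
wrist_force: [-1.4, -0.1, 0.6]
gripper_width: 0.005
t 3.58 tip chime mm [-1.6  0.2 72.9] F chime [-1.11  0.79  0.64] w 0.005
```

View pics/side3c.png

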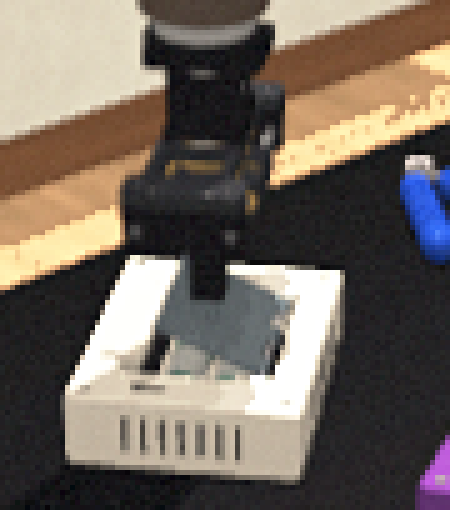

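```bash
python3 -m creep '[[0,-0.005,-0.001,0.02,0,0,0],[0,-0.01,-0.001,0.037,0,0,0],[0,-0.012,-0.001,0.05,0,0,0],[0,-0.012,-0.001,0.063,0,0,0],[0,-0.012,-0.001,0.071,0,0,0]]'
python3 - <<'E'
from h import *
where()
for n,b,S in(('side',(205,140,285,212),9),):
    im=r.capture(n);cv2.imwrite(f'pics/{n}4.png',im)
    im=cv2.resize(im[b[1]:b[3],b[0]:b[2]],None,fx=S,fy=S,interpolation=3);cv2.imwrite(f'pics/{n}4c.png',im)
E
```

```text
time_s: 4.05
tcp_pos: [0.6111, -0.0341, 0.0669]
ee_rot: [[-0.776, -0.631, -0.006], [-0.631, 0.776, 0.002], [0.003, 0.005, -1.0]]
wrist_force: [0.5, 0.2, 6.5]
gripper_width: 0.004
t 4.05 tip chime mm [ 2.7  0.2 49.9] F chime [ 0.55 -0.18  6.52] w 0.004
```

View pics/side4c.png

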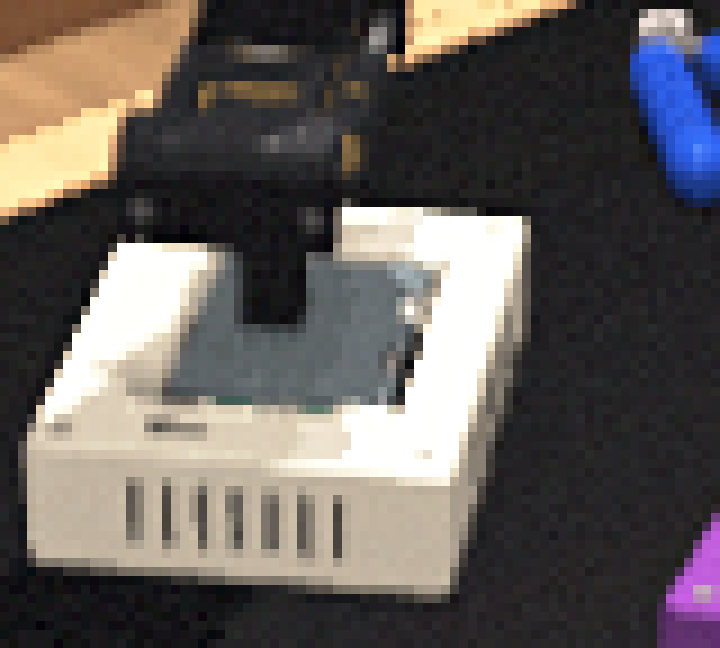

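The door lies flat: the tip is at z 49.9 mm with 6.5 N down, and the grey plate spans the bay to x≈165 in the crop, just short of the lip. Now I'll push towards the lip while keeping it pressed.

```bash
python3 -m creep '[[0,-0.008,-0.001,0.003,0,0,0],[0,-0.016,-0.001,0.003,0,0,0],[0,-0.024,-0.001,0.003,0,0,0]]'
python3 -c "
from h import *
where()"
```

```text
time_s: 4.35
tcp_pos: [0.6161, -0.0302, 0.0669]
ee_rot: [[-0.776, -0.631, -0.008], [-0.631, 0.776, 0.001], [0.005, 0.006, -1.0]]
wrist_force: [-2.2, -1.0, 5.6]
gripper_width: 0.005
t 4.35 tip chime mm [ 8.9  0.  49.9] F chime [-2.3   0.57  5.64] w 0.005
```

```bash
python3 -m creep '[[0,-0.01,0,0.003,0,0,0],[0,-0.018,0,0.003,0,0,0],[0,-0.025,0,0.003,0,0,0]]'
python3 - <<'E'
from h import *
where()
for n,b,S in(('side',(205,140,285,212),9),):
    im=r.capture(n);cv2.imwrite(f'pics/{n}5.png',im)
    im=cv2.resize(im[b[1]:b[3],b[0]:b[2]],None,fx=S,fy=S,interpolation=3);cv2.imwrite(f'pics/{n}5c.png',im)
E
```

```text
time_s: 4.6
tcp_pos: [0.6206, -0.0265, 0.0668]
ee_rot: [[-0.776, -0.631, -0.011], [-0.631, 0.776, -0.001], [0.009, 0.007, -1.0]]
wrist_force: [-3.1, -3.3, 6.9]
gripper_width: 0.002
t 4.6 tip chime mm [14.7  0.1 49.8] F chime [-4.48 -0.68  6.85] w 0.002
```

View pics/side5c.png

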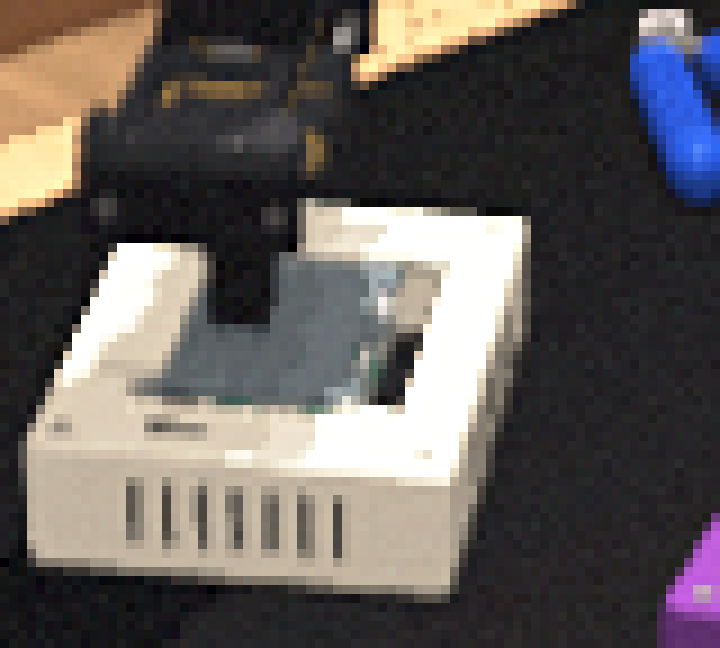

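The case hasn't moved and the door is going under the lip: its left corner at (135,385) is past the lip edge, and the gap behind the hinge has widened. I'll finish in smaller steps, pressing a little harder.

```bash
python3 -m creep '[[0,-0.008,0,0.006,0,0,0],[0,-0.014,0,0.006,0,0,0]]'
python3 -c "
from h import *
where()"
```

```text
time_s: 4.82
tcp_pos: [0.6212, -0.0259, 0.0662]
ee_rot: [[-0.776, -0.631, -0.019], [-0.631, 0.776, -0.004], [0.017, 0.008, -1.0]]
wrist_force: [-6.1, -4.9, 12.3]
gripper_width: 0.004
t 4.82 tip chime mm [15.4  0.2 49.2] F chime [-7.81  0.06 12.26] w 0.004
```

```bash
cat > cmp.py <<'E'
from h import *
import sys
tag=sys.argv[1]
im=r.capture('side');cv2.imwrite(f'pics/side{tag}.png',im)
b=(205,140,285,212);S=9
im=cv2.resize(im[b[1]:b[3],b[0]:b[2]],None,fx=S,fy=S,interpolation=3)
p=np.load('pose.npy')
for sl,c in((0,(0,0,255)),(.012,(0,255,0))):
    q=((proj('side',T(p,[door(0,sl,-.054,0),door(0,sl,.054,0),door(0,sl,.054),door(0,sl,-.054)]))+.5-b[:2])*S).round().astype(int);cv2.polylines(im,[q],True,c,1)
cv2.imwrite(f'pics/side{tag}c.png',im)
where()
E
python3 cmp.py 6
```

```text
t 4.87 tip chime mm [15.7  0.1 49.3] F chime [-6.35 -0.6  10.25] w 0.003
```

View pics/side6c.png

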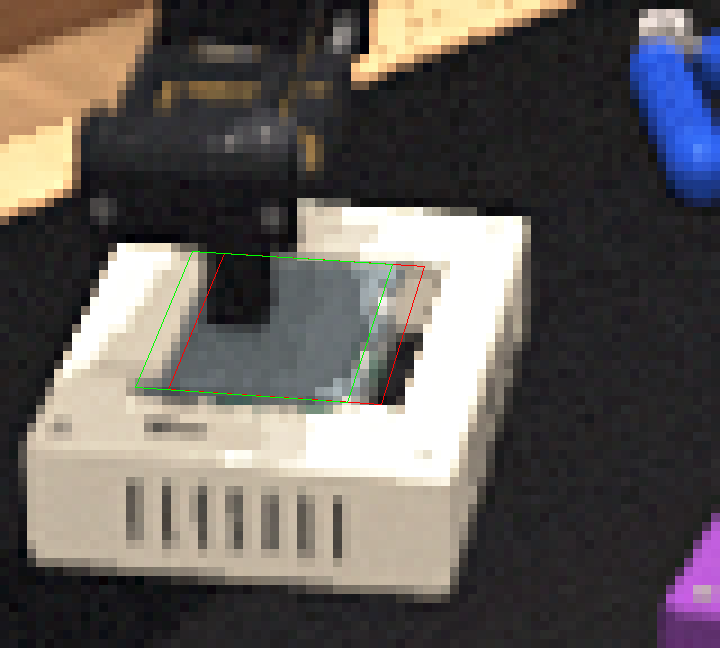

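```bash
cat > meas.py <<'E'
from h import *
import sys
p=np.load('pose.npy')
# profiles along chime x at door top plane, at given y lines clear of finger
def prof(tag,y,xs):
    im=cv2.imread(f'pics/side{tag}.png').astype(np.float32)
    q=proj('side',T(p,np.c_[xs,np.full_like(xs,y),np.full_like(xs,.05)])).astype(np.float32)
    return cv2.remap(im,q[:,:1].copy(),q[:,1:].copy(),cv2.INTER_LINEAR)[:,0].mean(1)
for y in(-.035,.03,.036,.042,.048,.051):
    print('y',y)
    xs=np.arange(-.056,-.024,.002)
    for t in sys.argv[1:]: print(t,'hinge',prof(t,y,xs).round().astype(int))
    xs=np.arange(.016,.046,.002)
    for t in sys.argv[1:]: print(t,'edge ',prof(t,y,xs).round().astype(int))
E
python3 meas.py 4 5 6
python3 - <<'E'
import cv2
print()
a=[cv2.resize(cv2.imread(f'pics/side{t}.png')[160:190,215:260],None,fx=8,fy=12,interpolation=0) for t in(4,6)]
cv2.imwrite('pics/c46.png',cv2.hconcat(a))
E
```

```text
y -0.035
4 hinge [255 233 178 149 133 147 155 148 133 115 112 109 109 110 111 112]
5 hinge [255 234 184 173 178 179 179 178 166 149 147 150 157 162 170 134]
6 hinge [255 234 184 173 178 178 178 177 166 150 146 148 156 164 177 166]
4 edge  [ 20  25  36  60  80  96 107 121 152 173 180 201 229 245 255]
5 edge  [ 26  26  26  21  20  21  19  22  48  89 147 182 210 206 203]
6 edge  [ 22  23  23  23  21  17  20  25  37  69 122 169 215 210 207]
y 0.03
4 hinge [255 255 134  59  56  93 131 111 105 111 111 110 110 112 113 111]
5 hinge [255 255 140  63  45  41  43  59  77  96 126 144 130 116 105 110]
6 hinge [255 255 139  62  45  42  45  62  80  99 141 169 152 126  99 108]
4 edge  [ 97  96  98  99 100  99  98 100 119 149 169 187 202 206 206]
5 edge  [100 101  98  98 101 100  99  96 101 110 148 182 202 207 205]
6 edge  [100  99  98  99 102 100  98  96 103 114 151 183 203 207 205]
y 0.036
4 hinge [255 236 189 106  55 105 120 110 109 109 111 111 112 112 112 111]
5 hinge [255 237 193 104  38  41  46  52  79 102 123 132 134 118 111 112]
6 hinge [255 237 193 103  38  41  44  50  78 103 133 154 164 131
[... 839 characters left out ...]
8  37  31  28  54  85 115 137 155 161 164 175 166]
4 edge  [ 98  99  99  99  99 101 101 100 106 118 153 171 171 169 169]
5 edge  [108 107 107 107 107 103 101  99 100 103 118 131 138 148 160]
6 edge  [107 109 109 109 111 108 104  97 100 107 127 143 150 154 160]
y 0.051
4 hinge [255 255 147  64  74 109 147 115 106 117 132 137 129 120 112 105]
5 hinge [255 255 156  70  40  24  21  50  86 127 152 175 196 183 159 145]
6 hinge [255 255 156  69  39  23  22  50  85 125 150 171 191 181 163 149]
4 edge  [ 95  95  94  92  92  93  92  92  96 115 154 162 163 162 163]
5 edge  [102 101 102 101  99  94  91  91  91  97 107 114 122 134 149]
6 edge  [101 102 102 103 104 101  96  90  93 102 116 124 131 137 149]
```

View pics/c46.png

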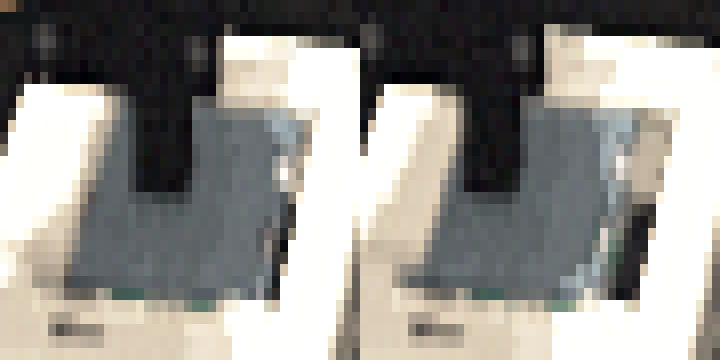

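Between frames 4 and 6 the hinge end moved about 11 mm, and it stayed put from 5 to 6 while the force rose, so it's probably at the stop. The case hasn't moved. I'll make one slightly firmer push as a check.

```bash
python3 -m creep '[[0,-0.012,0,0.003,0,0,0],[0,-0.02,0,0.003,0,0,0],[0,-0.02,0,0.003,0,0,0]]'
python3 cmp.py 7; python3 meas.py 0 5 6 7 | grep -A4 -E "y 0.03$|y 0.042|0.051"| grep -v edge
```

```text
time_s: 5.12
tcp_pos: [0.6224, -0.025, 0.0662]
ee_rot: [[-0.776, -0.631, -0.027], [-0.631, 0.776, -0.009], [0.027, 0.011, -1.0]]
wrist_force: [-7.3, -6.5, 9.9]
gripper_width: 0.01
t 5.17 tip chime mm [16.8  0.2 49.2] F chime [-9.82 -0.99  9.83] w 0.006
y 0.03
0 hinge [255 255 128  50  50  72  94  79  80  93 135 176 207 227 238 237]
5 hinge [255 255 140  63  45  41  43  59  77  96 126 144 130 116 105 110]
6 hinge [255 255 139  62  45  42  45  62  80  99 141 169 152 126  99 108]
7 hinge [255 255 140  62  42  42  48  62  80 102 151 184 171 146 118 123]
--
y 0.042
0 hinge [255 246 206  79  57  88  78  84 108 147 182 201 217 231 235 237]
5 hinge [255 249 209  77  36  43  43  57  89 108 125 145 146 133 127 122]
6 hinge [255 249 210  77  35  40  40  54  85 107 128 155 158 143 158 156]
7 hinge [255 249 209  76  35  42  41  55  87 112 134 157 161 153 168 173]
--
y 0.051
0 hinge [255 255 149  65  60  72  91  90 110 151 185 212 226 234 237 233]
5 hinge [255 255 156  70  40  24  21  50  86 127 152 175 196 183 159 145]
6 hinge [255 255 156  69  39  23  22  50  85 125 150 171 191 181 163 149]
7 hinge [255 255 158  71  40  25  24  52  87 128 154 175 192 184 170 156]
```

View pics/side7c.png

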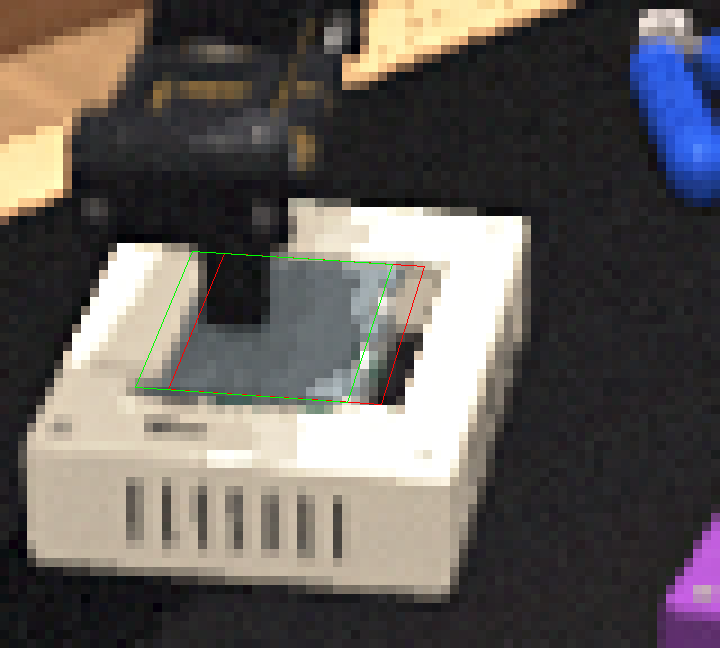

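Run:
```python
import sys;sys.argv=['x']
from meas import prof
import numpy as np,cv2
xs=np.arange(-.042,-.008,.002);print((xs*1000).round().astype(int))
for y in(-.045,-.03,0.03,.036,.042,.048):
    for t in(4,5,6,7): print(y,t,prof(t,y,xs).round().astype(int))
a=[cv2.resize(cv2.imread(f'pics/side{t}.png')[160:192,215:262],None,fx=8,fy=9,interpolation=0) for t in(4,5,6,7)]
cv2.imwrite('pics/c47.png',cv2.vconcat([cv2.hconcat(a[:2]),cv2.hconcat(a[2:])]))
```

```text
y -0.035
y 0.03
y 0.036
y 0.042
y 0.048
y 0.051
[-42 -40 -38 -36 -34 -32 -30 -28 -26 -24 -22 -20 -18 -16 -14 -12 -10]
-0.045 4 [162 168 168 163 140 124 110 110 112 113 114 114 109 103 101 101 101]
-0.045 5 [162 160 141 133 164 177 177 174 167 146 130 115 112 112 113 114 115]
-0.045 6 [161 159 139 132 163 176 174 171 165 154 146 140 127 112 113 113 115]
-0.045 7 [161 159 138 130 162 173 167 170 172 170 161 145 141 138 123 113 112]
-0.03 4 [152 126 107 107 109 111 110 110 111 107 101 103 104 100 100 101 100]
-0.03 5 [178 169 158 148 161 183 172 154 118 109 111 113 114 112 111 111 105]
-0.03 6 [177 170 160 147 161 186 178 173 168 141 107 109 111 112 111 108 108]
-0.03 7 [177 170 160 147 160 184 174 170 172 160 142 122 110 112 111 110 110]
0.03 4 [111 105 111 111 110 110 112 113 111 108 102 102 102  99  98  99  99]
0.03 5 [ 59  77  96 126 144 130 116 105 110 112 111 112 113 112 110 106 100]
0.03 6 [ 62  80  99 141 169 152 126  99 108 112 111 111 111 110 109 111 103]
0.03 7 [ 62  80 102 151 184 171 146 118 123 122 112 111 111 112 112 113 111]
0.036 4 [110 109 109 111 111 112 112 112 111 1
[... 189 characters left out ...]
.036 7 [ 49  77 104 136 160 174 154 148 158 137 119 117 114 111 111 111 114]
0.042 4 [124 112 109 109 110 110 109 110 112 114 114 111 104 101 102 105 107]
0.042 5 [ 57  89 108 125 145 146 133 127 122 115 112 110 111 112 113 112 112]
0.042 6 [ 54  85 107 128 155 158 143 158 156 123 114 113 111 112 113 112 111]
0.042 7 [ 55  87 112 134 157 161 153 168 173 160 155 149 120 107 109 111 112]
0.048 4 [123 108 111 115 118 116 113 112 111 112 112 109 105 101  99 101 104]
0.048 5 [ 56  88 117 140 159 168 167 164 156 143 118 110 110 112 112 108 108]
0.048 6 [ 54  85 115 137 155 161 164 175 166 156 152 134 110 111 110 107 108]
0.048 7 [ 56  87 119 141 158 163 168 181 177 172 174 166 151 125 111 111 110]
```

View pics/c47.png

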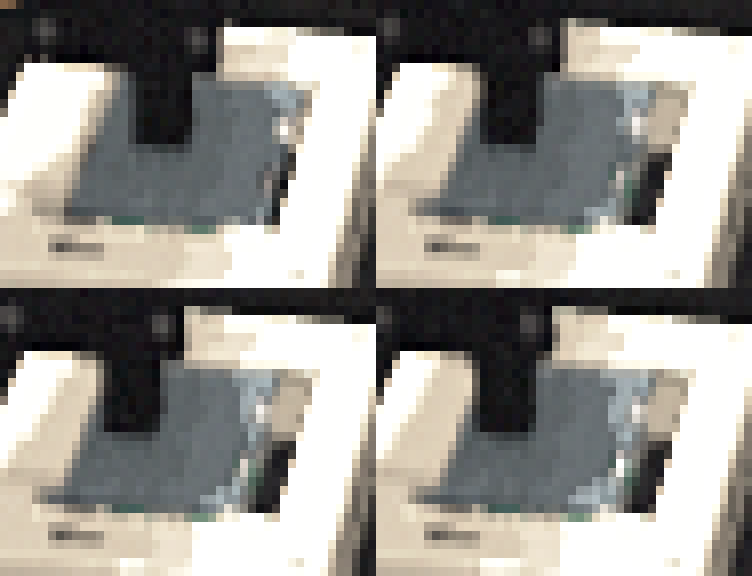

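```bash
python3 -m creep '[[0,0.012,0,-0.01,0,0,0],[0,0.02,0,-0.1,0,0,0],[0,0.1,0,-0.24,0,0,0],[0,0.3,0.1,-0.3,0,0,0],[0,0.5,0.2,-0.3,0,0,0]]'
python3 -m creep '[[0,0.14,0.14,-0.1,0,0,0],[0,0.28,0.28,-0.1,0,0,0],[0,0.42,0.42,-0.1,0,0,0],[0,0.5,0.5,-0.1,0,0,0]]'
cat > look.py <<'E'
from h import *
import sys
k=sys.argv[1]
for n,b,S in(('side',(205,140,275,212),9),('top',(248,108,328,182),8)):
    im=np.mean([r.capture(n).astype(float) for _ in range(6)],0).astype(np.uint8);cv2.imwrite(f'pics/{n}{k}.png',im)
    im=cv2.resize(im[b[1]:b[3],b[0]:b[2]],None,fx=S,fy=S,interpolation=3);cv2.imwrite(f'pics/{n}{k}c.png',im)
where()
E
python3 look.py 8
```

```text
time_s: 5.58
tcp_pos: [0.5267, -0.0599, 0.1557]
ee_rot: [[-0.776, -0.631, -0.021], [-0.631, 0.776, -0.008], [0.021, 0.007, -1.0]]
wrist_force: [-0.4, 0.2, 0.6]
gripper_width: 0.001
time_s: 5.92
tcp_pos: [0.3639, -0.0433, 0.1871]
ee_rot: [[-0.777, -0.63, -0.021], [-0.63, 0.777, -0.007], [0.021, 0.007, -1.0]]
wrist_force: [-0.7, 0.9, 0.4]
gripper_width: 0.002
t 6.52 tip chime mm [-193.5  147.   169.6] F chime [ 0.42 -0.21  0.86] w 0.006
```

View pics/side8c.png

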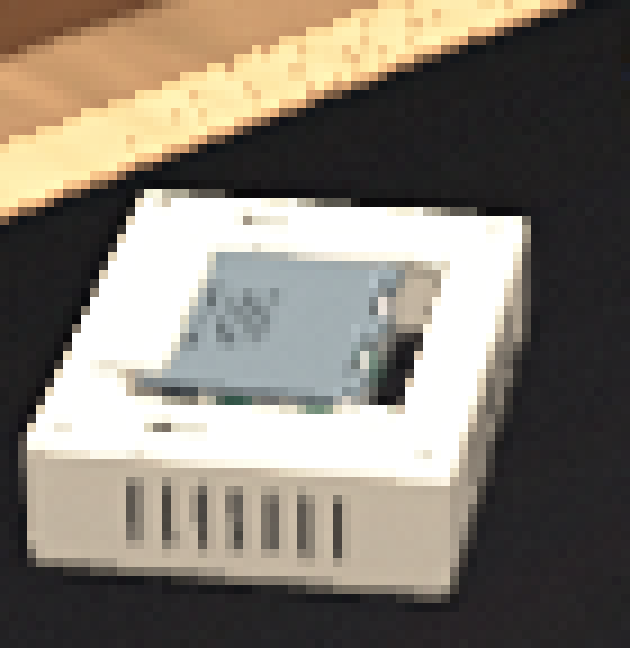

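View pics/top8c.png

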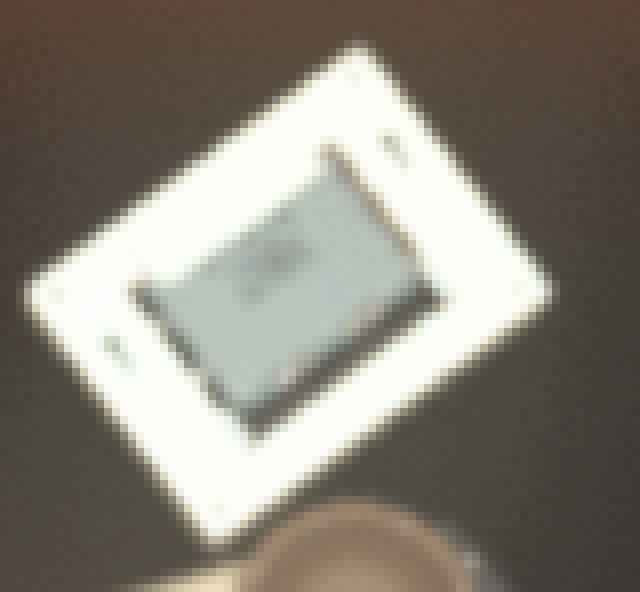

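```bash
cat > rect.py <<'E'
from h import *
S=4
def rend(n,p):
    h=cv2.convexHull(proj(n,T(p,BOX)).astype(np.float32)).reshape(-1,2)
    a=np.zeros((384*S,512*S),np.uint8);cv2.fillPoly(a,[np.round((h+.5)*S).astype(int)],255)
    return cv2.resize(a,(512,384),interpolation=cv2.INTER_AREA)/255.
def mask(im,box,kind):
    hsv=cv2.cvtColor(im,cv2.COLOR_BGR2HSV)
    m=(hsv[...,1]>120)&(hsv[...,0]>105)&(hsv[...,0]<165)&(hsv[...,2]>60) if kind=='col' else im.min(2)>95
    k=np.zeros(m.shape,bool);k[box[1]:box[3],box[0]:box[2]]=1;m=(m&k).astype(np.uint8)
    l,lab,st,_=cv2.connectedComponentsWithStats(m);w=(lab==1+np.argmax(st[1:,4])).astype(np.uint8)
    cs,_=cv2.findContours(w,0,2);W=np.zeros_like(w);cv2.drawContours(W,cs,-1,1,-1);return W
def fit(n,im,box,kind,yaws):
    M=mask(im,box,kind);mo=cv2.moments(M,True);m=r.camera_model(n)
    d=m['R'].T@np.linalg.inv(m['mtx'])@[mo['m10']/mo['m00'],mo['m01']/mo['m00'],1];o=-m['R'].T@m['t'];c=o+d*(.03-o[2])/d[2]
    best=None
    def f(p):
        a=rend(n,[*p,0]);return -np.minimum(a,M).sum()/np.maximum(a,M).sum()
    for y in yaws:
        x0=np.array([c[0],c[1],np.radians(y)]);s=minimize(f,x0,method='Nelder-Mead',options=dict(initial_simplex=np.array([x0]+[x0+e for e in np.diag([.01,.01,.15])])))
        if best is None or s.fun<best.fun:best=s
    return best.x,best.fun
def rectify(n,im,p,k=4):
    xs=np.arange(-.08,.08,.001/k*1);ys=np.arange(-.105,.105,.001/k)
    X,Y=np.meshgrid(xs,ys);q=proj(n,T([*p,0],np.c_[X.ravel(),Y.ravel(),np.full(X.size,.05)])).astype(np.float32)
    return cv2.remap(im,q[:,0].reshape(X.shape),q[:,1].reshape(X.shape),cv2.INTER_CUBIC)
E
python3 - <<'E'
from rect import *
jobs=[('top','0',(145,225,220,290),'col','blueT'),('top','0',(262,180,338,258),'col','purpT'),('top','8',(245,105,325,178),'w','whiteT'),
('side','0',(180,255,305,362),'col','blueS'),('side','0',(270,178,362,240),'col','purpS'),('side','8',(200,145,275,215),'w','whiteS')]
out=[]
for n,t,b,k,name in jobs:
    im=cv2.imread(f'pics/{n}{t}.png');p,f=fit(n,im,b,k,[39] if k=='w' else [-80,-60,-40,-20,0,20,40,60,80])
    print(name,p[:2].round(4),np.degrees(p[2]).round(1),round(f,3))
    R=rectify(n,im,p,1.5);out.append(R)
h=out[0].shape[0]
cv2.imwrite('pics/rt.png',cv2.vconcat([cv2.hconcat(out[:3])]));cv2.imwrite('pics/rs.png',cv2.hconcat(out[3:]))
E
```

```text
blueT [0.1689 0.3296] 8.8 -0.951
purpT [ 0.3228 -0.1083] 116.9 -0.488
whiteT [ 0.6084 -0.0342] 38.3 -0.966
blueS [0.1716 0.3262] 8.4 -0.983Traceback (most recent call last):
  File "<stdin>", line 6, in <module>
  File "rect.py", line 20, in fit
    x0=np.array([c[0],c[1],np.radians(y)]);s=minimize(f,x0,method='Nelder-Mead',options=dict(initial_simplex=np.array([x0]+[x0+e for e in np.diag([.01,.01,.15])])))
                                             ~~~~~~~~^^^^^^^^^^^^^^^^^^^^^^^^^^^^^^^^^^^^^^^^^^^^^^^^^^^^^^^^^^^^^^^^^^^^^^^^^^^^^^^^^^^^^^^^^^^^^^^^^^^^^^^^^^^^^^^
    res = _minimize_neldermead(fun, x0, args, callback, bounds=bounds,
                               **options)
    fxr = func(xr)
    fx = function(np.copy(x), *(wrapper_args + args))
  File "rect.py", line 18, in f
    a=rend(n,[*p,0]);return -np.minimum(a,M).sum()/np.maximum(a,M).sum()
  File "rect.py", line 4, in rend
    h=cv2.convexHull(proj(n,T(p,BOX)).astype(np.float32)).reshape(-1,2)
                     ~~~~^^^^^^^^^^^^
  File "h.py", line 5, in proj
    m=r.camera_model(n); c=np.atleast_2d(P)@m['R'].T+m['t']; u=c@m['mtx'].T; return u[:,:2]/u[:,2:]
ValueError: time passes only in moves, steps and waits
```

```bash
python3 - <<'E'
from station import r
import pickle
pickle.dump({n:r.camera_model(n) for n in('side','top')},open('cam.pkl','wb'));print(r.sense()['time_s'])
E
sed -i 's/r.camera_model(n)/CAM[n]/; 2i import pickle; CAM=pickle.load(open("cam.pkl","rb"))' h.py; sed -i 's/r.camera_model(n)/CAM[n]/' rect.py
python3 - <<'E'
from rect import *
jobs=[('top','0',(145,225,220,290),'col','blueT',[8.8]),('top','8',(245,105,325,178),'w','whiteT',[39]),
('side','0',(180,255,305,362),'col','blueS',[8.4]),('side','8',(200,145,275,215),'w','whiteS',[39])]
out=[]
for n,t,b,k,name,ys in jobs:
    im=cv2.imread(f'pics/{n}{t}.png');p,f=fit(n,im,b,k,ys)
    print(name,p[:2].round(4),np.degrees(p[2]).round(1),round(f,3))
    np.save(f'fit_{name}.npy',p)
    R=rectify(n,im,p,1.2);out.append(R)
cv2.imwrite('pics/r.png',cv2.hconcat(out));print(out[0].shape)
E
```

```text
6.5167
blueT [0.1692 0.3294] 8.3 -0.949
whiteT [ 0.6084 -0.0342] 38.3 -0.966
blueS [0.1717 0.3262] 8.5 -0.983
whiteS [ 0.6103 -0.038 ] 38.9 -0.975
(252, 192, 3)
```

View pics/r.png

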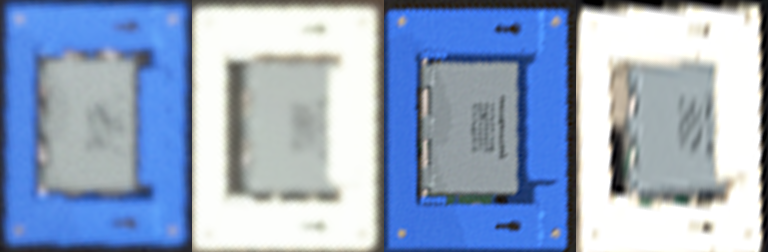

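The blue look-alike's door is flat but not pushed home: there's a dark gap to its lip at px 520 in the third panel. That makes it a useful zero-slide baseline, so I'll measure ours against it.

Run:
```python
from rect import *
k=5
def prof(n,t,name,y0,y1):
    p=np.load(f'fit_{name}.npy');R=rectify(n,cv2.imread(f'pics/{n}{t}.png'),p,k).astype(float).mean(2)
    a=int((y0+.105)*1000*k);b=int((y1+.105)*1000*k);return R[a:b].mean(0)
x=np.arange(-80,80,1/k)
# high-res view
ims=[]
for n,t,name in(('side','0','blueS'),('side','8','whiteS'),('top','0','blueT'),('top','8','whiteT')):
    p=np.load(f'fit_{name}.npy');R=rectify(n,cv2.imread(f'pics/{n}{t}.png'),p,3)
    R=R[int(35*3):int(175*3),int(20*3):int(140*3)]
    for xx,c in((-49.5,(0,0,255)),(18,(0,255,255)),(36,(0,255,0)),(30,(255,0,255))): cv2.line(R,(int((xx+60)*3),0),(int((xx+60)*3),15),c,1)
    ims.append(cv2.resize(R,None,fx=.53,fy=1))
cv2.imwrite('pics/hr.png',cv2.hconcat(ims))
i=slice(int(20*k),int(125*k),2*k)
print(x[i].round().astype(int))
for n,t,name in(('side','0','blueS'),('side','8','whiteS'),('top','0','blueT'),('top','8','whiteT')):
    print(name,prof(n,t,name,-.02,.02)[i].round().astype(int))
```

```text
[-60 -58 -56 -54 -52 -50 -48 -46 -44 -42 -40 -38 -36 -34 -32 -30 -28 -26
 -24 -22 -20 -18 -16 -14 -12 -10  -8  -6  -4  -2   0   2   4   6   8  10
  12  14  16  18  20  22  24  26  28  30  32  34  36  38  40  42  44]
blueS [133 135 136 110  52  68 132 169 139 121 143 148 145 146 146 147 147 149
 154 156 156 156 156 156 156 158 149 128 131 137 126 133 124 129 138 127
 147 156 124 105 139 160 158 159 156 131  81  58  65  94 131 145 143]
whiteS [255 255 255 252 198 114  97 110 117 127 134 138 152 173 164 148 166 179
 174 172 172 172 172 172 172 172 172 172 172 173 173 174 168 153 144 148
 148 148 144 141 146 146 156 170 155 136 146 176 214 246 255 255 255]
blueT [151 151 149 140 126 113 111 118 125 136 150 162 169 172 173 174 175 176
 177 179 181 181 182 182 181 178 172 167 166 164 162 161 159 160 162 164
 168 171 171 172 172 175 178 176 168 153 136 129 134 145 153 157 159]
whiteT [253 252 247 230 192 149 116  99  94  97 111 133 154 168 177 183 188 190
 191 191 191 190 190 190 191 190 190 190 190 189 186 180 174 169 166 166
 166 167 168 170 173 176 176 175 177 187 206 228 243 250 252 253 253]
```

View pics/hr.png

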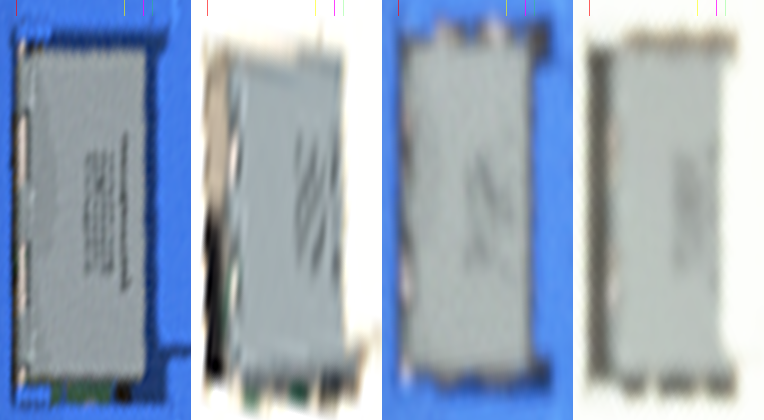

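The measurements say it's home. Against the blue baseline, the knuckle, text and ridge features have shifted 12–13 mm in the side view and about 12 mm in the top view. The case pose from the side view is unchanged: (0.6105, -0.0386), 38.9° before and (0.6103, -0.038), 38.9° after. The door has stayed shut with the arm well clear, so I'm handing in.

```bash
python3 -c "
from h import *
where();print(r.finish_job())"
```

```text
t 6.52 tip chime mm [-193.5  147.   169.6] F chime [ 0.42 -0.21  0.86] w 0.006
the job is handed in; nothing more can be done
None
```

The battery door on the off-white chime is shut, with its edge under the lip, and the job is handed in at 6.5 s. I folded the door flat with the closed fingertips, kept about 6–12 N on it, and pushed on the thumb ridge until it stopped. It did not move any further with 10 N of push. Then I backed the arm well clear.

- **Door home:** with nothing touching it, the door stayed flat. Compared with the blue look-alike, whose flat door sits at about zero slide, its features are 12–13 mm further along in the side view and about 12 mm in the top view. That fits the 12 mm stop to within about 2 mm, since the blue door's slide isn't known exactly.
- **Chime not moved:** its fitted position in the side view changed by less than 1 mm and its angle by nothing measurable.
- **Other things:** the arm's path kept clear of them and no unexpected forces showed. I did not measure their positions again afterwards.
- **Checks that disagreed:**
  - My first chime pose was 2–3 mm off along its x.
  - Early readings with the finger in the way gave a slide of only 7–10 mm, partly because the gripper's shadow fell on the door. The clear view after backing off settled it.

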